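# Put the crew lamps back in their own chargers

## Robot

A 7-joint arm with a two-finger parallel gripper is mounted at the origin on the work surface. World frame = base frame: x ahead of the robot, y to its left, z up, the work surface at z = 0. Lengths are in m, angles in degrees, forces in N, time in s.
With the tool pointing down it reaches from about 0.425 to 0.875 m from the base axis. Payload 4.7 kg.
Tool frame: the origin (TCP) lies on the centre line of the jaws, within the pads' length; the fingertips stand 8 mm ahead of it and the grasp point (between the pads) lies 11 mm behind it; z points along the fingers, y is the direction in which the jaws open and shut (so a half turn about z gives the same grasp; the last joint's range is limited). The gripper opens to 87 mm and grips with 3 to 60 N. Pads are 19 mm wide; open, the fingers measure 117 mm over their backs; the gripper's body (75 mm by 190 mm) begins 51 mm behind the grasp point.
Start: joints at [-72.76, 18.392, -4.016, 83.108, 1.295, 78.541, -3.26], TCP at [0.184, 0.623, 0.231] pointing down, gripper open.
Joint ranges: [-163.93, 163.93], [-17.29, 119.83], [-79.2, 71.16], [3.27, 140.29], [-89.18, 269.18], [5.43, 117.66], [-154.24, 154.24]. Speed limits (degrees/s): [147.25, 147.25, 180, 180, 180, 180, 180].

## Interface

Orientations are given as [roll, pitch, yaw] about the fixed x, y, z axes, in that order (R = Rz(yaw) Ry(pitch) Rx(roll)).
In Python, from cell import env gives the robot as it stands. The module is installed in compiled form; this text tells all that it offers.
- The arm moves only by the tool move_arm, never from a script. Its argument "steps" is a list of rows, each a list of 2 entries, a list of its own where there are three numbers: the shift along the tool's x, y, z in m, then the turn about the tool's z in rad. A call has 1 to 20 rows; each row is the pose to reach, as a shift and turn from the pose commanded when the call began, along the tool's axes at that moment; what a row does not reach only later rows make up. A row lasts 1/8 s, in which the tool goes at most 62.5 mm and 10.7 degrees, less where a joint would pass 70% of its speed; a pose out of reach is approached as far as the arm can. A call with a gripper value outside its range is refused whole. "hand" is the closure, from -1 (fully open) to 1 (shut), set as the call begins (left out, the last holds). The fingers move at their own pace and stop on an object; "squeeze" is the grip in N (left out, the last holds). Time passes only in rows, so rows that repeat a pose let the fingers close. It gives the time, the measured TCP pose, the force and the opening at its end, in the units of the state.
- env.get_obs(): the state, without advancing time (a new reading comes with each control period).
- env.read_camera(name): name is "side" or "top" or "wrist"; returns (picture, depth): 384x512x3 uint8, red, green, blue; 384x512 float32, m along the optical axis (not along the pixel's ray), 0 where there is no reading.
- env.calibration(name): a dict with "intrinsics" (3x3 intrinsics, pixels), "position" and "orientation" of the camera in the world; the wrist camera has in their place "mount" (4x4, takes a point from camera to tool coordinates, whose origin is the TCP and whose axes are the flange's). Camera axes: x right, y up, looking along -z (the intrinsics and any distortion apply to the point x, -y, -z); pixel columns grow to the right and rows downward; lengths in m; the calibration is good to about 2 mm. A picture is of the moment at which its call begins: read the wrist's pose just before it. calibration takes no time and is no camera call.
- env.sign_off(): hands the job in, once; it reports no verdict.
Trained networks look in the newest picture that a camera, given by its name, has taken for a name from the list of things; names that differ only in an ending like _2 or _b are one class to them, and where a whole thing is asked for, a point or a joint stands for the part that bears it (a point fixed in the world has none). Each returns a list of dicts, best first, with "conf" (0 to 1); they miss things now and then, are a little off and sometimes report something else, mostly with a low value. They report only what shows in the picture. A call takes as long as a camera call. They do not tell look-alikes from the thing itself.
- env.cut_out(camera, query): "region" (384x512 bool, what is visible of it) and "uv" ([column, row] in pixels, amid what is visible of it).
The state is a dict: "time_s": time; "qpos": joint angles; "joint_velocities": joint speeds; "effort": joint torques, N m; "tool_pos": TCP position; "tool_rot": TCP orientation; "force": force on the tool from outside, world axes, zero at the start; "wrist_torque": the same for the moment, N m; "grip_width": finger opening in m.
Only numpy, scipy, OpenCV 4.12 (cv2) and the standard library are available. Lean on these libraries where they do the work, as an engineer would, in place of code of your own. Each camera call takes 0.05 s, during which the arm holds its last target. There are 200 camera calls.

## Task

Each of the three work lamps is standing in the wrong crew's charging cradle. Rearrange them so that every lamp stands fully home in the cradle of its own colour, parking one of them in the spare black cradle on the way (let go of it there), which ends up empty again. Keep the lamps upright and leave the hard hat, tape and wrench alone.

Things in the scene. Friction and masses are not known exactly. Their poses are not given: they have to be found in the camera images.
- lamp_red_center (a point): Loose work lamp, red housing: upright box 34 (x) x 46 (y) x 80 (z) mm, 0.2 kg, pale LED panel on its -x face, black switch on top. Starts upright in the pocket of a cradle of another colour. This point: centre of the box, 40 mm above its underside, z up. Grip it across the 34 or the 46 mm, at mid-height or above.
- lamp_blue_center (a point): Loose work lamp, blue housing: upright box 34 (x) x 46 (y) x 80 (z) mm, 0.2 kg, pale LED panel on its -x face, black switch on top. Starts upright in the pocket of a cradle of another colour. This point: centre of the box, 40 mm above its underside, z up. Grip it across the 34 or the 46 mm, at mid-height or above.
- lamp_yellow_center (a point): Loose work lamp, yellow housing: upright box 34 (x) x 46 (y) x 80 (z) mm, 0.2 kg, pale LED panel on its -x face, black switch on top. Starts upright in the pocket of a cradle of another colour. This point: centre of the box, 40 mm above its underside, z up. Grip it across the 34 or the 46 mm, at mid-height or above.
- cradle_red: Red charging cradle (home of the red lamp), fixed: plate 80 (x) x 92 (y) mm, open-topped pocket 50 (x) x 62 (y) mm in its middle for one lamp. Origin: centre of its underside, on the bench, z up. Pocket floor 8 mm, rim top 22 mm above the origin. A seated lamp stands on the pocket floor (its centre 48 mm above the origin), long side along the cradle's y, either way round.
- cradle_blue: Blue charging cradle (home of the blue lamp), fixed: plate 80 (x) x 92 (y) mm, open-topped pocket 50 (x) x 62 (y) mm in its middle for one lamp. Origin: centre of its underside, on the bench, z up. Pocket floor 8 mm, rim top 22 mm above the origin. A seated lamp stands on the pocket floor (its centre 48 mm above the origin), long side along the cradle's y, either way round.
- cradle_yellow: Yellow charging cradle (home of the yellow lamp), fixed: plate 80 (x) x 92 (y) mm, open-topped pocket 50 (x) x 62 (y) mm in its middle for one lamp. Origin: centre of its underside, on the bench, z up. Pocket floor 8 mm, rim top 22 mm above the origin. A seated lamp stands on the pocket floor (its centre 48 mm above the origin), long side along the cradle's y, either way round.
- cradle_black: Black charging cradle (spare, empty at the start), fixed: plate 80 (x) x 92 (y) mm, open-topped pocket 50 (x) x 62 (y) mm in its middle for one lamp. Origin: centre of its underside, on the bench, z up. Pocket floor 8 mm, rim top 22 mm above the origin. A seated lamp stands on the pocket floor (its centre 48 mm above the origin), long side along the cradle's y, either way round.
- hard_hat: White hard hat, 250 mm across and 145 mm high, lying open side down on the bench; leave it alone. Origin: centre of its underside.
- tape_roll: Roll of orange tape lying flat, 100 mm across and 25 mm high; leave it alone. Origin: centre of its underside.
- wrench: Steel wrench, about 200 mm long, lying on the bench along its own x; leave it alone. Origin: near its middle, on the underside.
There are look-alikes about, which are no part of the job. What is shaped like the part that bears lamp_yellow_center but pink or turquoise is not meant.

How it is judged (in metres and radians):
On the way:
1. one lamp stands in the spare black cradle, let go (((horizontal distance between lamp_red_center and cradle_black below 0.013 m and z of lamp_red_center in the frame of cradle_black between 0.044 and 0.052 m and angle between lamp_red_center's own z axis and vertical below 0.1 rad and contact force between the fingers and lamp_red below 0.1 N and linear speed of lamp_red below 0.02 m/s) or (horizontal distance between lamp_blue_center and cradle_black below 0.013 m and z of lamp_blue_center in the frame of cradle_black between 0.044 and 0.052 m and angle between lamp_blue_center's own z axis and vertical below 0.1 rad and contact force between the fingers and lamp_blue below 0.1 N and linear speed of lamp_blue below 0.02 m/s) or (horizontal distance between lamp_yellow_center and cradle_black below 0.013 m and z of lamp_yellow_center in the frame of cradle_black between 0.044 and 0.052 m and angle between lamp_yellow_center's own z axis and vertical below 0.1 rad and contact force between the fingers and lamp_yellow below 0.1 N and linear speed of lamp_yellow below 0.02 m/s))), for 0.2 s.
At the end, for the whole second after the job is handed in: Every lamp stands on the pocket floor of the cradle of its own colour: centre within 13 mm of the cradle's centre seen from above, 44 to 52 mm above the cradle's underside, upright within 0.1 rad, released and at rest (so the black cradle is empty) (horizontal distance between lamp_red_center and cradle_red below 0.013 m and z of lamp_red_center in the frame of cradle_red between 0.044 and 0.052 m and angle between each of lamp_red_center, lamp_blue_center, lamp_yellow_center's own z axis and vertical below 0.1 rad and contact force between the fingers and lamp_red below 0.1 N and linear speed of each of lamp_red, lamp_blue, lamp_yellow below 0.02 m/s and horizontal distance between lamp_blue_center and cradle_blue below 0.013 m and z of lamp_blue_center in the frame of cradle_blue between 0.044 and 0.052 m and contact force between the fingers and lamp_blue below 0.1 N and horizontal distance between lamp_yellow_center and cradle_yellow below 0.013 m and z of lamp_yellow_center in the frame of cradle_yellow between 0.044 and 0.052 m and contact force between the fingers and lamp_yellow below 0.1 N); the robot touches nothing.
It fails at once if a lamp is tipped by more than 0.6 rad (angle between any of lamp_red_center, lamp_blue_center, lamp_yellow_center's own z axis and vertical above 0.6 rad).
It fails at once if the hard hat, tape or wrench is moved by more than 20 mm (distance of any of hard_hat, tape_roll, wrench from where it was at the start of the episode above 0.02 m).
It also fails if it takes over 96 s, if anything falls off the work surface, if the arm or the gripper's body presses on something with over 40 N, if the wrist force passes 120 N, or if a joint passes its speed limit or range.

## Working session

There is one attempt and no reset: what is moved stays moved. The work goes in short steps, Python scripts to look and compute and a tool call to move; the robot and the scene stay as the last step left them, time stands still between calls to the robot, and variables do not carry over. Pictures are saved under pics/ and viewed, about 12 in all and at most 16, crops included, and the job is handed in when it is done.

Besides the shell and the picture viewer there is one more tool, called after "Call:" as name(argument=value, ...) on one line, values as JSON. move_arm: Moves the arm, as the interface text tells. Its arguments: {"type":"object","properties":{"steps":{"type":"array"},"hand":{"type":"number"},"squeeze":{"type":"number"}},"required":["steps"]}

```bash
mkdir -p pics
cat > h.py <<'E'
import numpy as np,cv2
from cell import env
from scipy.spatial.transform import Rotation as R
def cloud(name):
    ob=env.get_obs(); im,d=env.read_camera(name); c=env.calibration(name)
    K=np.array(c['intrinsics']); h,w=d.shape
    u,v=np.meshgrid(np.arange(w),np.arange(h))
    P=np.stack([(u-K[0,2])/K[0,0]*d,-(v-K[1,2])/K[1,1]*d,-d],-1)
    if name=='wrist':
        M=np.array(c['mount']); P=P@M[:3,:3].T+M[:3,3]
        Rt=rot(ob['tool_rot']); P=P@Rt.T+np.array(ob['tool_pos'])
    else:
        P=P@rot(c['orientation']).T+np.array(c['position'])
    P[d==0]=np.nan
    return im,P
def rot(o):
    o=np.array(o,float)
    if o.shape==(3,3): return o
    return R.from_euler('xyz',o,degrees=True).as_matrix() if o.size==3 else R.from_quat(o).as_matrix()
def save(im,n): cv2.imwrite('pics/'+n,im[...,::-1])
E
python3 - <<'E'
from h import *
print(env.get_obs())
for n in ['top','side','wrist']: print(n,env.calibration(n))
a=env.read_camera('top')[0];b=env.read_camera('side')[0]
save(cv2.resize(a,(800,600)),'top.png');save(b,'side.png')
E
```

```text
{'time_s': 0.0, 'qpos': array([-72.75972414,  18.43849668,  -4.01411756,  83.17410973,
         1.29567749,  78.54062381,  -3.26020534]), 'joint_velocities': array([-0.0138848 , -0.02231896, -0.10014218,  0.02124273, -0.08947644,
       -0.06930744, -0.02013417]), 'effort': array([ 2.12159898e-04, -4.91293752e+01, -4.03812155e-01, -3.12521875e+01,
       -6.38491334e-02,  4.38717962e-02,  1.94407862e-04]), 'tool_pos': array([0.18379116, 0.6229211 , 0.22947463]), 'tool_rot': array([-1.79892043e+02,  6.83070853e-03,  1.63568051e+02]), 'force': array([-0.37411873,  0.39978854,  0.31900175]), 'wrist_torque': array([-0.02980119,  0.01668927,  0.02206739]), 'grip_width': 0.08701035779239347}
top {'intrinsics': array([[455.3021932 ,   0.        , 251.89918211],
       [  0.        , 455.3021932 , 197.53052434],
       [  0.        ,   0.        ,   1.        ]]), 'position': array([0.4591183 , 0.03245298, 1.21992755]), 'orientation': array([  7.56495086,  -0.66228925, -89.33631946])}
side {'intrinsics': array([[399.45972089,   0.        , 257.58025579],
       [  0.        , 399.45972089, 187.71280535],
       [  0.        ,   0.        ,   1.        ]]), 'position': array([ 0.36116294, -0.68567014,  0.74064832]), 'orientation': array([ 48.21771474,   0.94137617, -18.03667638])}
wrist {'intrinsics': array([[334.49537049,   0.        , 251.69101284],
       [  0.        , 334.49537049, 186.39336074],
       [  0.        ,   0.        ,   1.        ]]), 'mount': array([[ 4.13214869e-05,  9.67285639e-01,  2.53689752e-01,
         6.92206099e-02],
       [ 9.99999220e-01, -3.56624418e-04,  1.19688013e-03,
         6.19441932e-04],
       [ 1.24819692e-03,  2.53689505e-01, -9.67284900e-01,
        -1.53647336e-01],
       [ 0.00000000e+00,  0.00000000e+00,  0.00000000e+00,
         1.00000000e+00]])}
```

View pics/top.png

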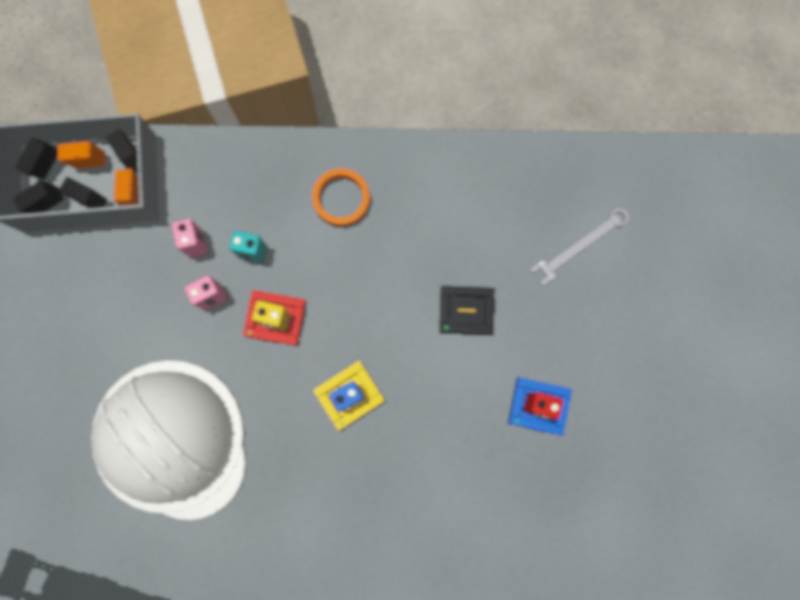

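View pics/side.png

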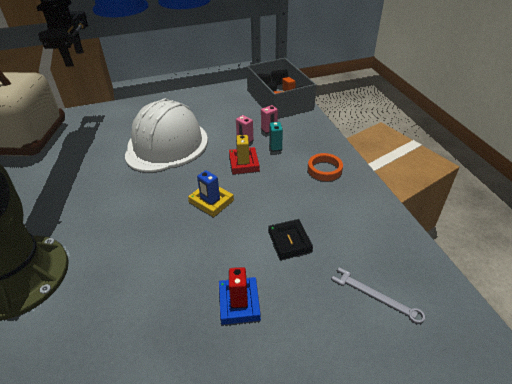

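The top view (800 px scale) shows three lamps in the wrong cradles: yellow in red at (272,316), blue in yellow at (348,397), and red in blue at (542,406). The black cradle at (467,310) is empty. The pink lamps at (187,237) and (203,292) and the turquoise one at (246,244) are look-alikes. The plan is red→black, blue→blue, yellow→yellow, red→red.

Run:
```python
from h import *
env_im,P=cloud('top'); 
for n,(u,v) in dict(red=(275,318),yellow=(348,397),blue=(541,406),black=(467,310)).items():
    u=int(u*.64);v=int(v*.64)
    Q=P[v-32:v+32,u-32:u+32].reshape(-1,3)
    hi=Q[(Q[:,2]>.075)&(Q[:,2]<.1)]; lo=Q[(Q[:,2]>.012)&(Q[:,2]<.03)]
    c0=P[v,u]
    for t,S in (('rim',lo),('top',hi)):
        if len(S)<8: print(n,t,len(S));continue
        S=S[np.linalg.norm(S[:,:2]-c0[:2],axis=1)<.075]
        r=cv2.minAreaRect((S[:,:2]*1000).astype(np.float32))
        print(n,t,len(S),np.round(r[0],1),np.round(r[1],1),round(r[2],1),'z',np.round(np.percentile(S[:,2],[5,50,95]),4))
```

```text
red rim 632 [602.2 225.6] [92.6 79.9] 80.8 z [0.0164 0.0215 0.0255]
red top 255 [600.5 223.9] [46.1 34.7] 77.0 z [0.0825 0.0875 0.0912]
yellow rim 656 [472.5  96.2] [80.2 92.2] 33.4 z [0.0166 0.0219 0.026 ]
yellow top 260 [469.7  96.8] [34.6 45.7] 30.9 z [0.0826 0.0877 0.0916]
blue rim 653 [ 458.2 -225.8] [92.8 80.3] 78.0 z [0.0167 0.022  0.0262]
blue top 269 [ 458.8 -221.9] [46.7 35.5] 76.9 z [0.0806 0.0874 0.0913]
black rim 638 [ 619.8 -102.4] [91.2 80.9] 89.6 z [0.0161 0.0218 0.0254]
black top 0
```

```bash
cat > go.py <<'E'
import sys
from h import *
# go.py x y z yaw [more targets]: shifts (tool axes now) and turn to reach each target
o=env.get_obs(); p=o['tool_pos'];yw=o['tool_rot'][2]
Rt=rot([180,0,yw]); a=np.array(sys.argv[1:],float).reshape(-1,4)
print('t',round(o['time_s'],2),np.round(p,4),np.round(o['tool_rot'],1),'w',round(o['grip_width'],4),'F',np.round(o['force'],1))
for t in a:
    d=Rt.T@(t[:3]-p); tu=-((t[3]-yw+180)%360-180)
    print(np.round(d,4),round(np.radians(tu),3),'dist',round(np.linalg.norm(d),3))
E
python3 go.py .53 .25 .23 120 .459 -.222 .2 76.9
```

```text
t 0.15 [0.1838 0.6231 0.2297] [-179.9    0.   163.6] w 0.0871 F [ 0.4 -0.7 -0.3]
[-4.376e-01 -2.599e-01 -3.000e-04] 0.76 dist 0.509
[-0.503  -0.7327  0.0297] 1.513 dist 0.889
```

Call:
move_arm(steps=[[[-0.05,-0.03,0],0.08],[[-0.1,-0.06,0],0.16],[[-0.15,-0.09,0],0.25],[[-0.2,-0.12,0],0.33],[[-0.25,-0.15,0],0.42],[[-0.3,-0.18,0],0.5],[[-0.35,-0.21,0],0.6],[[-0.4,-0.24,0],0.7],[[-0.438,-0.27,0],0.8],[[-0.45,-0.32,0],0.9],[[-0.455,-0.37,0],1.0],[[-0.46,-0.42,0],1.1],[[-0.467,-0.47,0],1.2],[[-0.475,-0.52,0],1.3],[[-0.482,-0.57,0],1.4],[[-0.488,-0.62,0.01],1.45],[[-0.494,-0.67,0.02],1.513],[[-0.503,-0.71,0.03],1.513],[[-0.503,-0.733,0.03],1.513],[[-0.503,-0.733,0.03],1.513]], hand=-1, squeeze=25)

```text
time_s: 2.65
tool_pos: [0.4581, -0.2236, 0.2004]
tool_rot: [-180.0, 0.0, 76.6]
force: [0.8, 1.1, 0.6]
grip_width: 0.0874
```

```bash
cat > look.py <<'E'
import sys
from h import *
# look.py cam x y : refit lamp top and rim near x,y
im,P=cloud(sys.argv[1]); c=np.array(sys.argv[2:4],float)
near=np.linalg.norm(P[...,:2]-c,axis=-1)<.07
for t,a,b in (('top',.078,.098),('rim',.014,.03)):
    S=P[near&(P[...,2]>a)&(P[...,2]<b)]
    if len(S)<20: print(t,len(S)); continue
    r=cv2.minAreaRect((S[:,:2]*1000).astype(np.float32))
    print(t,len(S),np.round(r[0],1),np.round(r[1],1),round(r[2],1),'z',np.round(np.median(S[:,2]),4))
if len(sys.argv)>4: save(im,sys.argv[4])
E
python3 go.py .459 -.222 .12 76.9 .459 -.222 .051 76.9; python3 look.py wrist .458 -.224 w1.png
```

```text
t 2.65 [ 0.4581 -0.2236  0.2004] [-180.     0.    76.6] w 0.0874 F [0.8 1.1 0.6]
[0.0018 0.0005 0.0804] -0.005 dist 0.08
[0.0018 0.0005 0.1494] -0.005 dist 0.149
top 2195 [ 458.7 -223.1] [46.5 34.7] 76.1 z 0.0874
rim 3782 [ 457.3 -226.7] [92.  80.2] 78.0 z 0.0214
```

View pics/w1.png

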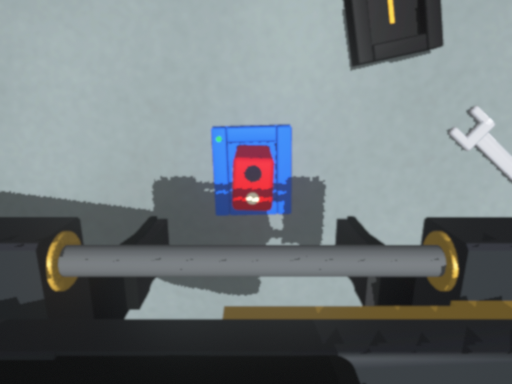

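The wrist view shows the red lamp at (252,178) in the blue cradle. The measurement agrees with the top camera to within 1–2 mm, so I'll descend and grip.

Call:
move_arm(steps=[[[0,0,0.04],0],[[0.001,0,0.08],0],[[0.001,0,0.11],0],[[0.001,0,0.135],0],[[0.001,0,0.148],0],[[0.001,0,0.148],0]])

```text
time_s: 3.45
tool_pos: [0.4592, -0.2197, 0.052]
tool_rot: [-179.9, -0.0, 77.0]
force: [0.6, -0.3, -0.1]
grip_width: 0.0872
```

Call:
move_arm(steps=[[[0,0,0],0],[[0,0,0],0],[[0,0,0],0],[[0,0,0],0],[[0,0,0],0],[[0,0,0],0],[[0,0,-0.015],0],[[0,0,-0.03],0],[[0,0,-0.055],0],[[0,0,-0.08],0],[[0,0,-0.08],0]], hand=1, squeeze=25)

```text
time_s: 4.82
tool_pos: [0.461, -0.2216, 0.1351]
tool_rot: [179.7, -0.0, 76.9]
force: [-0.1, 0.2, -2.0]
grip_width: 0.0344
```

```bash
python3 go.py .6195 -.1025 .131 89.6 .6195 -.1025 .052 89.6
```

```text
t 4.83 [ 0.461  -0.2216  0.1351] [179.7  -0.   76.9] w 0.0344 F [-0.1  0.2 -2. ]
[0.152  0.1273 0.0041] -0.222 dist 0.198
[0.152  0.1273 0.0831] -0.222 dist 0.215
```

Call:
move_arm(steps=[[[0.02,0.016,0],-0.03],[[0.045,0.038,0],-0.07],[[0.075,0.063,0],-0.11],[[0.105,0.088,0],-0.16],[[0.13,0.11,0],-0.2],[[0.147,0.122,0],-0.222],[[0.152,0.127,0],-0.222],[[0.152,0.127,0],-0.222],[[0.152,0.127,0],-0.222]])

```text
time_s: 5.95
tool_pos: [0.6165, -0.1032, 0.1326]
tool_rot: [-180.0, 0.0, 89.5]
force: [-0.5, -0.2, -1.4]
grip_width: 0.0334
```

```bash
python3 look.py wrist .6195 -.1025 w2.png;python3 go.py .6195 -.1025 .054 89.6
```

```text
top 195 [617.4 -83.9] [ 5.3 34.2] 85.5 z 0.0945
rim 4261 [619.7 -94.9] [73.9 80. ] 88.4 z 0.0214
t 6.0 [ 0.6166 -0.1031  0.1328] [-180.     0.    89.5] w 0.0341 F [ 0.8 -0.1 -2.2]
[0.0006 0.0029 0.0788] -0.002 dist 0.079
```

View pics/w2.png

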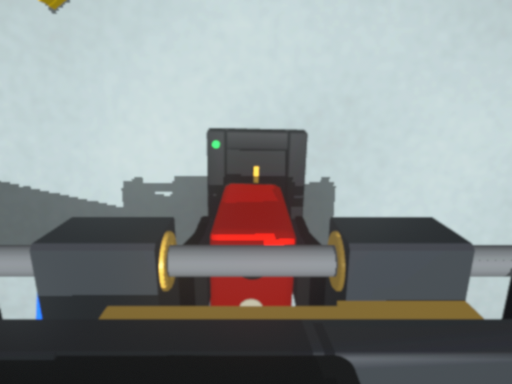

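The red lamp is held upright (253,245) over the black cradle (257,160), and the two are aligned. I'll lower it.

Call:
move_arm(steps=[[[0,0.002,0.02],0],[[0,0.003,0.04],0],[[0,0.003,0.055],0],[[0,0.003,0.065],0],[[0,0.003,0.072],0],[[0,0.003,0.077],0],[[0,0.003,0.08],0],[[0,0.003,0.08],0]])

```text
time_s: 7.0
tool_pos: [0.6208, -0.1018, 0.0529]
tool_rot: [180.0, -0.0, 89.6]
force: [0.5, -0.4, -1.2]
grip_width: 0.0342
```

Call:
move_arm(steps=[[[0,0,0.002],0],[[0,0,0.002],0],[[0,0,0.002],0]])

```text
time_s: 7.38
tool_pos: [0.6209, -0.1018, 0.0525]
tool_rot: [179.9, -0.0, 89.6]
force: [-2.2, 1.4, 8.3]
grip_width: 0.034
```

Call:
move_arm(steps=[[[0,0,0],0],[[0,0,0],0],[[0,0,0],0],[[0,0,0],0],[[0,0,-0.03],0],[[0,0,-0.07],0],[[0,0,-0.11],0],[[0,0,-0.14],0],[[0,0,-0.14],0]], hand=-1)

```text
time_s: 8.5
tool_pos: [0.6221, -0.1022, 0.1933]
tool_rot: [179.7, 0.0, 89.6]
force: [-1.0, 0.4, -0.5]
grip_width: 0.0871
```

```bash
python3 look.py top .6195 -.1025;python3 look.py top .4715 .0965;python3 go.py .4697 .0968 .2 120.9 .4697 .0968 .052 120.9
```

```text
top 47 [622.  -83.9] [ 7.3 33.2] 88.9 z 0.087
rim 260 [620.3 -74.9] [35.4 79.8] 86.6 z 0.0221
top 257 [470.3  97. ] [34.9 45.6] 31.0 z 0.0879
rim 635 [472.5  96.1] [80.1 92. ] 33.4 z 0.0217
t 8.6 [ 0.6202 -0.1016  0.19  ] [-180.    -0.    89.6] w 0.0872 F [-0.2  0.4 -0.6]
[ 0.1973 -0.1518 -0.01  ] -0.546 dist 0.249
[ 0.1973 -0.1518  0.138 ] -0.546 dist 0.285
```

Call:
move_arm(steps=[[[0.03,-0.023,0],-0.1],[[0.07,-0.054,0],-0.25],[[0.11,-0.085,0],-0.4],[[0.15,-0.115,0],-0.5],[[0.18,-0.14,0],-0.546],[[0.197,-0.152,0],-0.546],[[0.197,-0.152,0],-0.546],[[0.197,-0.152,0],-0.546]])

```text
time_s: 9.6
tool_pos: [0.47, 0.0952, 0.1899]
tool_rot: [-179.9, 0.0, 120.8]
force: [0.6, -1.0, 0.2]
grip_width: 0.087
```

```bash
python3 look.py top .62 -.1025; python3 look.py wrist .4715 .0965;python3 go.py .470 .0968 .052 120.9
```

```text
top 250 [ 620.7 -102.9] [45.8 35. ] 89.4 z 0.0875
rim 607 [ 619.9 -102.6] [91.4 81. ] 89.6 z 0.0217
top 2350 [470.2  96.9] [33.4 46.4] 30.0 z 0.0874
rim 3958 [472.1  95.2] [80.1 92.1] 33.5 z 0.0214
t 9.7 [0.4703 0.095  0.1902] [-180.     0.   120.8] w 0.0876 F [ 0.4 -0.1  0.6]
[0.0017 0.0007 0.1382] -0.002 dist 0.138
```

Red is seated in black: 1 mm off centre, top at 0.0875. Next is the blue lamp.

Call:
move_arm(steps=[[[0.001,0,0.04],0],[[0.002,0,0.08],0],[[0.002,0,0.11],0],[[0.002,0,0.13],0],[[0.002,0,0.138],0],[[0.002,0,0.138],0]])

```text
time_s: 10.45
tool_pos: [0.469, 0.0974, 0.0524]
tool_rot: [-180.0, 0.0, 120.8]
force: [0.1, -0.3, -0.2]
grip_width: 0.0869
```

Call:
move_arm(steps=[[[0,0,0],0],[[0,0,0],0],[[0,0,0],0],[[0,0,0],0],[[0,0,0],0],[[0,0,0],0],[[0,0,-0.015],0],[[0,0,-0.03],0],[[0,0,-0.055],0],[[0,0,-0.08],0],[[0,0,-0.08],0],[[0,0,-0.08],0]], hand=1, squeeze=25)

```text
time_s: 11.95
tool_pos: [0.4683, 0.098, 0.1322]
tool_rot: [-180.0, -0.0, 120.9]
force: [-0.4, -0.1, -3.0]
grip_width: 0.0339
```

```bash
python3 go.py .458 -.226 .131 78
```

```text
t 11.95 [0.4683 0.098  0.1322] [-180.    -0.   120.9] w 0.0339 F [-0.4 -0.1 -3. ]
[-0.2727 -0.1752  0.0012] 0.749 dist 0.324
```

Call:
move_arm(steps=[[[-0.02,-0.013,0],0.05],[[-0.05,-0.032,0],0.12],[[-0.08,-0.051,0],0.2],[[-0.11,-0.071,0],0.28],[[-0.14,-0.09,0],0.37],[[-0.17,-0.109,0],0.46],[[-0.2,-0.128,0],0.55],[[-0.23,-0.148,0],0.64],[[-0.255,-0.164,0],0.71],[[-0.268,-0.172,0],0.749],[[-0.273,-0.175,0],0.749],[[-0.273,-0.175,0],0.749],[[-0.273,-0.175,0],0.749]])

```text
time_s: 13.58
tool_pos: [0.459, -0.2247, 0.1324]
tool_rot: [-180.0, -0.0, 78.1]
force: [0.8, -1.1, -2.1]
grip_width: 0.034
```

```bash
python3 look.py wrist .458 -.226;python3 go.py .458 -.226 .052 78
```

```text
top 194 [ 462.9 -205.3] [ 4.4 34.1] 78.4 z 0.0941
rim 4243 [ 459.5 -217.1] [72.6 80.1] 78.1 z 0.0214
t 13.62 [ 0.459  -0.2248  0.1324] [-180.    -0.    78.1] w 0.0339 F [-0.4  0.8 -1.9]
[-0.0014 -0.0008  0.0804] 0.002 dist 0.08
```

Call:
move_arm(steps=[[[-0.001,-0.001,0.02],0],[[-0.001,-0.001,0.04],0],[[-0.001,-0.001,0.055],0],[[-0.001,-0.001,0.065],0],[[-0.001,-0.001,0.072],0],[[-0.001,-0.001,0.077],0],[[-0.001,-0.001,0.081],0],[[-0.001,-0.001,0.081],0],[[-0.001,-0.001,0.081],0]])

```text
time_s: 14.75
tool_pos: [0.4579, -0.227, 0.0526]
tool_rot: [180.0, -0.0, 78.0]
force: [-1.8, 2.1, 6.0]
grip_width: 0.0336
```

The force is now upward, so the lamp is on the floor. Releasing and moving up.

Call:
move_arm(steps=[[[0,0,0],0],[[0,0,0],0],[[0,0,0],0],[[0,0,0],0],[[0,0,-0.03],0],[[0,0,-0.07],0],[[0,0,-0.11],0],[[0,0,-0.14],0],[[0,0,-0.14],0]], hand=-1)

```text
time_s: 15.88
tool_pos: [0.4591, -0.2275, 0.1938]
tool_rot: [179.7, -0.0, 78.0]
force: [-0.1, 0.1, -0.5]
grip_width: 0.0868
```

```bash
python3 go.py .53 0 .19 78 .6005 .2239 .19 77
```

```text
t 15.88 [ 0.4591 -0.2275  0.1938] [179.7  -0.   78. ] w 0.0868 F [-0.1  0.1 -0.5]
[0.2373 0.022  0.0038] -0.0 dist 0.238
[0.471  0.0442 0.0038] 0.017 dist 0.473
```

Call:
move_arm(steps=[[[0.03,0.003,0],0],[[0.08,0.008,0],0],[[0.13,0.012,0],0],[[0.18,0.017,0],0],[[0.23,0.022,0],0],[[0.28,0.026,0],0],[[0.33,0.031,0],0],[[0.38,0.036,0],0.01],[[0.43,0.04,0],0.017],[[0.46,0.043,0],0.017],[[0.471,0.044,0],0.017],[[0.471,0.044,0],0.017],[[0.471,0.044,0],0.017]])

```text
time_s: 17.5
tool_pos: [0.5988, 0.2223, 0.1914]
tool_rot: [-180.0, 0.1, 76.8]
force: [0.1, -0.8, -0.0]
grip_width: 0.0869
```

```bash
python3 look.py top .458 -.226; python3 look.py wrist .6015 .2245 w3.png;python3 go.py .6005 .2239 .052 77
```

```text
top 261 [ 457.6 -227.9] [46.4 34.3] 78.4 z 0.0874
rim 607 [ 458.2 -225.7] [92.6 79.9] 78.2 z 0.0218
top 2328 [600.8 223.7] [46.2 33.8] 76.5 z 0.0874
rim 3822 [602.2 225. ] [91.5 80.1] 80.6 z 0.0214
t 17.6 [0.5989 0.2227 0.1919] [180.    0.   76.8] w 0.0875 F [0.3 0.5 0.8]
[0.0015 0.0013 0.1399] -0.003 dist 0.14
```

View pics/w3.png

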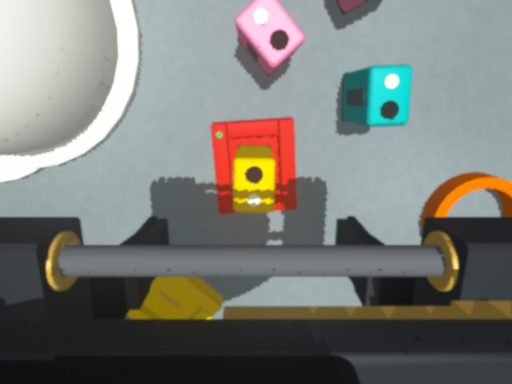

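Blue is home (about 2 mm off). The wrist view shows the yellow lamp at (254,178) in the red cradle. The pink (270,35) and turquoise (380,97) look-alikes and the hat at left are all clear of the gripper.

Call:
move_arm(steps=[[[0.001,0.001,0.04],0],[[0.001,0.001,0.08],0],[[0.001,0.001,0.11],0],[[0.001,0.001,0.13],0],[[0.001,0.001,0.14],0],[[0.001,0.001,0.14],0]])

```text
time_s: 18.35
tool_pos: [0.6001, 0.2252, 0.0517]
tool_rot: [180.0, 0.0, 77.0]
force: [-0.2, -0.3, 0.7]
grip_width: 0.0869
```

Call:
move_arm(steps=[[[0,0,0],0],[[0,0,0],0],[[0,0,0],0],[[0,0,0],0],[[0,0,0],0],[[0,0,0],0],[[0,0,-0.015],0],[[0,0,-0.03],0],[[0,0,-0.055],0],[[0,0,-0.08],0],[[0,0,-0.08],0],[[0,0,-0.08],0]], hand=1, squeeze=25)

```text
time_s: 19.85
tool_pos: [0.5995, 0.2253, 0.1311]
tool_rot: [-180.0, 0.0, 77.0]
force: [-0.1, 0.6, -2.2]
grip_width: 0.0335
```

```bash
python3 go.py .4722 .0958 .131 123.4
```

```text
t 19.85 [0.5995 0.2253 0.1311] [-180.    0.   77.] w 0.0335 F [-0.1  0.6 -2.2]
[-1.548e-01 -9.480e-02  1.000e-04] -0.81 dist 0.182
```

Call:
move_arm(steps=[[[-0.015,-0.01,0],-0.08],[[-0.035,-0.022,0],-0.18],[[-0.06,-0.037,0],-0.3],[[-0.085,-0.052,0],-0.42],[[-0.11,-0.067,0],-0.54],[[-0.13,-0.08,0],-0.65],[[-0.147,-0.09,0],-0.75],[[-0.155,-0.095,0],-0.81],[[-0.155,-0.095,0],-0.81],[[-0.155,-0.095,0],-0.81]])

```text
time_s: 21.1
tool_pos: [0.4724, 0.0961, 0.1311]
tool_rot: [-180.0, -0.0, 123.4]
force: [-0.2, -0.4, -1.6]
grip_width: 0.0341
```

```bash
python3 look.py wrist .4722 .0958;python3 go.py .4722 .0958 .052 123.4
```

```text
top 190 [461.4 113.1] [33.9  4.2] 31.9 z 0.0942
rim 4330 [466.8 103.2] [80.4 73.2] 33.4 z 0.0214
t 21.15 [0.4726 0.0962 0.1312] [-180.    -0.   123.4] w 0.0338 F [-0.2  0.1 -1.8]
[-0.0001 -0.0005  0.0792] -0.0 dist 0.079
```

Call:
move_arm(steps=[[[0,0,0.02],0],[[0,0,0.04],0],[[0,0,0.055],0],[[0,0,0.065],0],[[0,0,0.072],0],[[0,0,0.077],0],[[0,0,0.08],0],[[0,0,0.08],0],[[0,0,0.08],0]])

```text
time_s: 22.28
tool_pos: [0.4727, 0.0958, 0.0518]
tool_rot: [180.0, 0.0, 123.4]
force: [-0.1, 0.1, -1.8]
grip_width: 0.0339
```

Call:
move_arm(steps=[[[0,0,0.001],0],[[0,0,0.002],0],[[0,0,0.002],0]])

```text
time_s: 22.65
tool_pos: [0.4728, 0.0957, 0.0517]
tool_rot: [180.0, -0.1, 123.4]
force: [-5.8, -3.0, 16.1]
grip_width: 0.0343
```

Call:
move_arm(steps=[[[0,0,0],0],[[0,0,0],0],[[0,0,0],0],[[0,0,0],0],[[0,0,-0.03],0],[[0,0,-0.07],0],[[0,0,-0.11],0],[[0,0,-0.14],0],[[0,0,-0.14],0]], hand=-1)

```text
time_s: 23.78
tool_pos: [0.4741, 0.0962, 0.1919]
tool_rot: [179.7, 0.0, 123.4]
force: [-0.1, 0.2, 0.6]
grip_width: 0.087
```

```bash
python3 go.py .6203 -.1027 .19 89.5
```

```text
t 23.77 [0.4741 0.0962 0.1919] [179.7   0.  123.4] w 0.087 F [-0.1  0.2  0.6]
[-0.2465  0.0125  0.0019] 0.592 dist 0.247
```

Call:
move_arm(steps=[[[-0.04,0.002,0],0.1],[[-0.09,0.004,0],0.25],[[-0.14,0.007,0],0.4],[[-0.19,0.01,0],0.5],[[-0.23,0.012,0],0.592],[[-0.246,0.012,0],0.592],[[-0.246,0.012,0],0.592],[[-0.246,0.012,0],0.592]])

```text
time_s: 24.78
tool_pos: [0.6173, -0.1011, 0.189]
tool_rot: [-179.9, -0.1, 89.6]
force: [0.3, -0.2, 0.2]
grip_width: 0.0874
```

```bash
python3 look.py top .4722 .0958; python3 look.py wrist .62 -.1027;python3 go.py .6207 -.1028 .052 89.5
```

```text
top 255 [473.8  95.1] [33.9 45.7] 32.3 z 0.0879
rim 636 [472.6  95.9] [80.  91.9] 33.7 z 0.0219
top 2344 [ 620.7 -104.3] [46.7 34. ] 88.1 z 0.0874
rim 3844 [ 619.4 -104.2] [92.2 79.9] 88.3 z 0.0214
t 24.88 [ 0.6176 -0.101   0.1895] [-1.80e+02 -1.00e-01  8.96e+01] w 0.0869 F [ 0.2 -0.1 -0.2]
[-0.0017  0.0031  0.1375] 0.002 dist 0.138
```

Yellow is home. Now the red lamp goes from the black cradle to the red one.

Call:
move_arm(steps=[[[-0.001,0.002,0.04],0],[[-0.002,0.003,0.08],0],[[-0.002,0.003,0.11],0],[[-0.002,0.003,0.13],0],[[-0.002,0.003,0.137],0],[[-0.002,0.003,0.137],0]])

```text
time_s: 25.62
tool_pos: [0.6213, -0.1049, 0.053]
tool_rot: [180.0, -0.0, 89.5]
force: [-0.4, -0.6, 0.3]
grip_width: 0.087
```

Call:
move_arm(steps=[[[0,0,0],0],[[0,0,0],0],[[0,0,0],0],[[0,0,0],0],[[0,0,0],0],[[0,0,0],0],[[0,0,-0.015],0],[[0,0,-0.03],0],[[0,0,-0.055],0],[[0,0,-0.08],0],[[0,0,-0.08],0],[[0,0,-0.08],0]], hand=1, squeeze=25)

```text
time_s: 27.12
tool_pos: [0.6206, -0.1048, 0.1322]
tool_rot: [-180.0, -0.0, 89.5]
force: [-0.3, -0.5, -1.4]
grip_width: 0.0339
```

```bash
python3 go.py .602 .2252 .131 80.7
```

```text
t 27.12 [ 0.6206 -0.1048  0.1322] [-180.    -0.    89.5] w 0.0339 F [-0.3 -0.5 -1.4]
[ 0.3299 -0.0215  0.0012] 0.153 dist 0.331
```

Call:
move_arm(steps=[[[0.02,-0.001,0],0.01],[[0.05,-0.003,0],0.02],[[0.085,-0.006,0],0.04],[[0.12,-0.008,0],0.06],[[0.155,-0.01,0],0.08],[[0.19,-0.012,0],0.1],[[0.225,-0.015,0],0.11],[[0.26,-0.017,0],0.13],[[0.295,-0.019,0],0.14],[[0.318,-0.021,0],0.153],[[0.33,-0.021,0],0.153],[[0.33,-0.021,0],0.153],[[0.33,-0.021,0],0.153]])

```text
time_s: 28.75
tool_pos: [0.6032, 0.2232, 0.1323]
tool_rot: [180.0, 0.1, 80.6]
force: [-0.9, -1.1, -1.4]
grip_width: 0.0339
```

```bash
python3 look.py wrist .602 .2252;python3 go.py .602 .2252 .052 80.7
```

```text
top 189 [607.5 245.3] [ 4.4 34.1] 76.6 z 0.0943
rim 4348 [603.5 232.7] [76.2 80.3] 80.4 z 0.0214
t 28.8 [0.6033 0.2231 0.1325] [1.80e+02 1.00e-01 8.06e+01] w 0.0339 F [ 0.2 -0.5 -1.5]
[ 0.0019 -0.0016  0.0805] -0.002 dist 0.081
```

Call:
move_arm(steps=[[[0.001,-0.001,0.02],0],[[0.002,-0.001,0.04],0],[[0.002,-0.001,0.055],0],[[0.002,-0.001,0.065],0],[[0.002,-0.001,0.072],0],[[0.002,-0.001,0.077],0],[[0.002,-0.001,0.081],0],[[0.002,-0.001,0.081],0],[[0.002,-0.001,0.081],0]])

```text
time_s: 29.92
tool_pos: [0.6027, 0.2274, 0.0525]
tool_rot: [180.0, -0.1, 80.7]
force: [-1.9, -0.8, 4.9]
grip_width: 0.0339
```

Call:
move_arm(steps=[[[0,0,0],0],[[0,0,0],0],[[0,0,0],0],[[0,0,0],0],[[0,0,-0.03],0],[[0,0,-0.07],0],[[0,0,-0.11],0],[[0,0,-0.14],0],[[-0.04,0,-0.14],0],[[-0.09,0,-0.14],0],[[-0.14,0,-0.14],0],[[-0.19,0,-0.14],0],[[-0.22,0,-0.14],0],[[-0.22,0,-0.14],0],[[-0.22,0,-0.14],0]], hand=-1)

```text
time_s: 31.8
tool_pos: [0.5669, 0.0115, 0.1916]
tool_rot: [180.0, -0.1, 80.8]
force: [-0.8, 0.3, 0.6]
grip_width: 0.0877
```

```bash
for c in ".602 .2252" ".4722 .0958" ".458 -.226" ".62 -.1025"; do python3 look.py top $c f.png; done; python3 -c "
from h import *
save(cv2.resize(env.read_camera('side')[0],(800,600)),'fs.png');o=env.get_obs();print(o['time_s'],o['tool_pos'],o['force'])"
```

```text
top 251 [602.4 228.5] [46.6 33.7] 79.6 z 0.0875
rim 600 [602.3 225.7] [92.8 80.2] 80.6 z 0.0217
top 233 [473.5  95.2] [34.2 45.5] 31.9 z 0.088
rim 413 [472.2  96.5] [79.8 90.7] 33.4 z 0.0221
top 264 [ 457.5 -228.1] [46.8 34.9] 76.9 z 0.0878
rim 605 [ 458.1 -225.8] [92.7 80.2] 78.0 z 0.0215
top 0
rim 373 [ 619.6 -117.6] [62.1 80.3] 88.9 z 0.0215
32.05 [0.56686968 0.01142227 0.19138812] [ 0.02812905 -0.10308497  0.61866101]
```

View pics/fs.png

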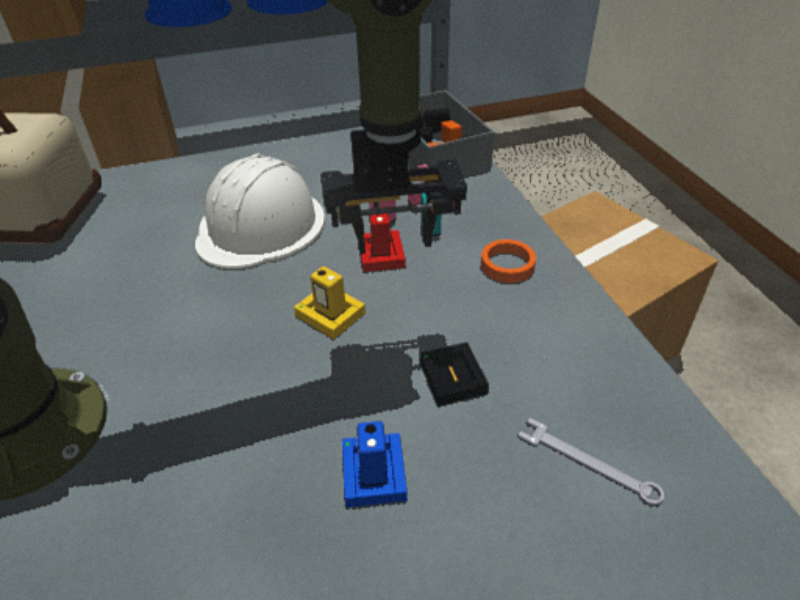

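The side view shows red in red (381,240), yellow in yellow (328,295) and blue in blue (372,460). Black (453,372) is empty, the hat, tape and wrench show no visible change, and the gripper is clear. Handing in.

```bash
python3 -c "
from cell import env
print(env.sign_off())"
```

```text
the job is handed in; nothing more can be done
None
```

All three lamps now stand in the cradle of their own colour, and the black cradle is empty again. I moved red to black, blue to blue, yellow to yellow, then red from black to red. The job was handed in at about 32 s; the sign-off reports no verdict.

- **Final positions (top camera):** the red lamp is about 3 mm, the yellow about 2 mm and the blue about 2 mm from its cradle's centre. All three tops are at 87.5–88 mm, which means they are standing on the pocket floor.
- **On the way:** red stood released in the black cradle, about 1 mm off centre.
- **Other items:** the hard hat, tape and wrench look undisturbed in the last side view, though I did not measure them. The gripper was clear of everything at hand-in.
- **Checks that failed or disagreed:** none failed. TCP readings scattered by 2–4 mm and the yellow lamp was pressed down with about 16 N, both within limits. In the last top view the gripper hid parts of the yellow and black cradle rims. The yellow centre held up against an earlier clear view, and the black cradle showed empty in the side view too.

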